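# Layer the soap slabs, then draw out the length gauge and hold it at the mark

## Task

Make the two-layer stack for the next cut: lay the green separator sheet squarely on the soap slab that lies on the cutting board, then stack the loose soap slab squarely on the sheet. Then press the red lock button so that the telescoping gauge arm pops out, pull the arm by its post until its red pointer is in line with the blue marker clip on the scale, and finish while still holding it there with the gripper, because its spring would draw it back. Leave everything else where it is.

Things in the scene. Friction and masses are not known exactly. Their poses are not given: they have to be found in the camera images.
- station: The fixed cutting station: pale wooden board 260 (x) x 380 (y) x 18 mm, along its far side an aluminium gauge housing (34 mm wide, top 64 mm above the table). Origin at table height; the board reaches 175 mm to its +y, 205 mm to its -y. The gauge arm extends along its +y; its +x points away from the robot. Place and yaw (to 0.2 rad) vary.
- base_top (a point): Centre of the upper face of the bottom soap slab (cream yellow, 50 x 140 x 30 mm, 0.2 kg, loose) that lies on the near part of the board, its upper face 48 mm above the table. Axes: y along its 140 mm length, x along its 50 mm width, z up.
- sheet_center (a point): Centre of the green rigid plastic separator sheet, 60 x 150 x 5 mm (x, y, z), about 45 g, y along its length. At the start it lies flat on a fixed wooden rest block (32 x 110 x 20 mm), so that its long edges overhang by 14 mm; its underside is 20 mm above the table.
- slab_center (a point): Centre of the second soap slab, loose, cream yellow, 50 x 140 x 30 mm (x, y, z), about 0.2 kg, y along its length. At the start it lies flat on the table, on the other side of the board from the sheet (which side is which varies).
- lock_top (a point): Centre of the top of the round red lock button, 28 mm across, on the gauge housing, 78 mm above the table. It goes straight down 6 mm against a spring (about 5 N at full travel). More than about 5 mm down frees the arm, which pops out by itself by about 25 mm within 0.5 s; keep the button down that long, then it may be let go.
- gauge_arm (a joint): How far the telescoping arm is out, m: 0 fully in and locked, about 0.025 popped out, 0.15 at most. A return spring (45 N/m) draws it back to about 0.025 when it is let go, so at the marker it pulls with 1.5 to 5 N.
- grip_post (a point): Centre of the black grip post with a yellow top on the gauge arm's outer end: 26 (station x) x 22 (station y) x 52 mm, from 55 to 107 mm above the table; the steel arm under it is 20 mm wide, top at 57 mm. At joint 0 the post's centre is 45 mm from the housing's end. The red pointer sticks out from the arm towards the scale, in line with the post's centre.
- marker (a joint): Where the blue marker clip stands on the scale, m, on the same scale as joint gauge_arm: the pointer is in line with the clip when the two values are equal. Different each time, 0.06 to 0.13; it stays put.
- marker_clip (a point): Top centre of the blue marker clip (16 x 8 x 32 mm) at the near edge of the white scale with black strokes every 10 mm; 53 mm above the table. The pointer is in line with it when both have the same station y.
- offcut: Bystander: pale soap offcut 30 x 45 x 28 mm standing on the board beyond the +y end of the bottom slab; origin under it.
- jar: Bystander: amber jar, 68 mm across, 110 mm tall, beyond the station.
- bowl: Bystander: blue bowl, 130 mm across, 55 mm tall, beyond the station.
- scraper: Bystander: spatula lying beyond the station.
- brush: Bystander: brush lying near the robot on its left.
- stamp: Bystander: wooden hand stamp, 44 mm across, 66 mm tall, near the robot on its right.
- bar: Bystander: finished pale soap bar 55 x 85 x 26 mm at the far left.
Not all that is in view belongs to the job. Leave any pink look-alike of the part that bears slab_center alone.

How it is judged (in metres and radians):
On the way, in this order (a step that is already met when the one before it is completed fails the run):
1. the separator sheet lies squarely on the bottom slab, let go (x of sheet_center in the frame of base_top between -0.01 and 0.01 m and y of sheet_center in the frame of base_top between -0.012 and 0.012 m and z of sheet_center in the frame of base_top between 0 and 0.005 m and angle between the y axis of sheet_center and the y axis of base_top, either way round below 0.15 rad and contact force between the fingers and sheet below 0.1 N), for 0.2 s.
2. the second slab lies squarely on the sheet, let go (x of slab_center in the frame of base_top between -0.01 and 0.01 m and y of slab_center in the frame of base_top between -0.012 and 0.012 m and z of slab_center in the frame of base_top between 0.0165 and 0.0235 m and angle between the y axis of slab_center and the y axis of base_top, either way round below 0.15 rad and contact force between the fingers and slab below 0.1 N), for 0.2 s.
3. the lock is released and the gauge arm has popped out (value of joint gauge_arm above 0.015 m), for 0.1 s.
At the end, for the whole second after the job is handed in: The gripper holds the gauge arm (over 0.8 N) still, pointer within 5 mm of the clip; sheet on the bottom slab and slab on the sheet, each within 10 mm across, 12 mm along and 0.15 rad of the bottom slab, not touched; bottom slab within 25 mm of its start (all of step 1 and all of step 2 and y of grip_post in the frame of marker_clip between -0.005 and 0.005 m and velocity of joint gauge_arm between -0.01 and 0.01 m/s and contact force between the fingers and gauge_arm above 0.8 N and distance of base_top from where it was at the start of the episode below 0.025 m and linear speed of slab below 0.02 m/s); the arm keeps its last pose, push and grip.
It fails at once if a bystander is moved by more than 30 mm (distance of any of offcut, jar, bowl, scraper, brush, stamp, bar from where it was at the start of the episode above 0.03 m).
It fails at once if the marker clip is shifted along the scale by more than 4 mm (distance of marker_clip from where it was at the start of the episode above 0.004 m).
It fails at once if the bottom slab is shoved by more than 40 mm (distance of base_top from where it was at the start of the episode above 0.04 m).
It also fails if it takes over 72 s, if anything falls off the work surface, if the arm or the gripper's body presses on something with over 40 N, if the wrist force passes 120 N, or if a joint passes its speed limit or range.

## Robot

A 6-joint arm with a two-finger parallel gripper is mounted at the origin on the work surface. World frame = base frame: x ahead of the robot, y to its left, z up, the work surface at z = 0. Lengths are in mm, angles in rad, forces in N, time in s.
With the tool pointing down it reaches from about 250 to 800 mm from the base axis. Payload 3.9 kg.
Tool frame: the origin (TCP) lies on the front face of the gripper's body, between the roots of the fingers; the fingertips stand 73 mm ahead of it and the grasp point (between the pads) lies 54 mm ahead of it (bot.tip_extent is the distance from the TCP to the fingertips, in mm); z points along the fingers, y is the line along which they close (so a half turn about z gives the same grasp; the last joint's range is limited). The gripper opens to 85 mm and grips with 20 to 120 N. Pads are 22 mm wide; open, the fingers measure 114 mm over their backs; the gripper's body (76 mm by 85 mm) begins 54 mm behind the grasp point. The pads swing forward as they close: fully open they stand 13 mm farther back than shut.
Start: joints at [-1.11, 0.26, -0.138, 1.173, 0, 1.571], TCP at [233.443, -470.234, 303.904] pointing down, gripper open.
Joint ranges: [-2.78, 2.78], [-0.83, 1.72], [-1.28, 1.37], [-1.9, 2.12], [-1.57, 1.48], [-3.14, 3.14]. Speed limits (rad/s): [2.57, 2.57, 3.14, 3.14, 3.14, 3.14].

## Interface

Orientations are given as a unit quaternion [x, y, z, w].
In Python, from workcell import bot gives the robot as it stands.
- The arm moves only by the shell command python3 -m inch 'ROWS' [FORCE]. ROWS is JSON, a list of rows, each a list of 5 numbers: the shift along the tool's x, y, z in units of 60 mm (1.0 is 60 mm), then the turn about the tool's z in units of 6 degrees (1.0 is 6 degrees), then the gripper command: -1 is fully open, 1 is shut, values between are in proportion. A call has exactly 8 rows; each row shifts and turns the commanded pose from where the row before left it, along the tool's axes as they then stand; what a row does not reach is not made up. A row lasts 1/8 s, in which the tool goes at most 62.5 mm and 10.7 degrees, less where a joint would pass 70% of its speed; a pose out of reach is approached as far as the arm can. A call is refused whole if a number of a shift passes 1 or a number of a turn 1, either way. A call with a gripper value outside its range is refused whole. The fingers move at their own pace and stop on an object; FORCE is the grip in N (left out, the last holds). Time passes only in rows, so rows that do not move let the fingers close, or fill a call up. It gives the time, the measured TCP pose, the force, the opening and the grip force at its end, in the units of the state.
- bot.state(): the state, without advancing time (a new reading comes with each control period).
- bot.read_camera(name): name is "side" or "top"; returns (picture, depth): 420x560x3 uint8, blue, green, red; 420x560 float32, mm along the optical axis (not along the pixel's ray), 0 where there is no reading.
- bot.camera_info(name): a dict with "vertical_fov" (degrees; the focal length in pixels is half the picture's height over the tangent of half this angle, whatever the lens; pixels are square), "cx", "cy" (the principal point, pixels), "T" (4x4, takes a point from camera to world coordinates). Camera axes: x right, y up, looking along -z (the intrinsics and any distortion apply to the point x, -y, -z); pixel columns grow to the right and rows downward; lengths in mm; the calibration is good to about 2 mm. A picture is of the moment at which its call begins. camera_info takes no time and is no camera call.
- bot.close_job(): hands the job in; it is judged then, once.
The state is a dict: "time_s": time; "q": joint angles; "joint_vel": joint speeds; "tau": joint torques, N m; "ee_pos": TCP position; "ee_rot": TCP orientation; "wrist_force": force on the tool from outside, world axes, zero at the start; "moment": the same for the moment, N m; "opening": finger opening in mm; "grip_force": force on a finger pad.
Only numpy, scipy, OpenCV 4.12 (cv2) and the standard library are available. Lean on these libraries where they do the work, as an engineer would, in place of code of your own. Each camera call takes 0.05 s, during which the arm holds its last target. There are 200 camera calls.

## Working session

There is one attempt and no reset: what is moved stays moved. The work goes in short steps, Python scripts to look and compute and a shell command to move; the robot and the scene stay as the last step left them, time stands still between calls to the robot, and variables do not carry over. Pictures are saved under pics/ and viewed, at most 10 in all, crops included, and the job is handed in when it is done.

```bash
mkdir -p pics; ls; cat > h.py <<'E'
import numpy as np, cv2
from workcell import bot
def info(n):
    i=bot.camera_info(n); f=210/np.tan(np.radians(i["vertical_fov"])/2); return i,f
def cloud(n,depth):
    i,f=info(n); v,u=np.mgrid[:420,:560]
    P=np.stack([(u-i["cx"])/f*depth,-(v-i["cy"])/f*depth,-depth],-1)
    T=np.array(i["T"]); return P@T[:3,:3].T+T[:3,3]
def ray(n,uv,z):
    i,f=info(n);T=np.array(i["T"]); uv=np.atleast_2d(uv).astype(float)
    d=np.c_[(uv[:,0]-i["cx"])/f,-(uv[:,1]-i["cy"])/f,-np.ones(len(uv))]@T[:3,:3].T
    return T[:3,3]+d*((z-T[2,3])/d[:,2])[:,None]
E
python3 - <<'E'
from h import *
for n in ("top","side"):
    p,d=bot.read_camera(n); cv2.imwrite(f"pics/{n}0.png",p); np.save(f"{n}0.npy",d)
    print(bot.camera_info(n))
print(bot.state())
E
```

```text
pics
{'vertical_fov': 45.998470029157204, 'cx': 271.6519285515865, 'cy': 219.57565684423454, 'T': array([[ 6.68414456e-03,  9.84049469e-01, -1.77769416e-01,
         2.73550819e+02],
       [-9.99862167e-01,  3.87511502e-03, -1.61440503e-02,
         8.10127517e+01],
       [-1.51976672e-02,  1.77852823e-01,  9.83939736e-01,
         1.50393424e+03],
       [ 0.00000000e+00,  0.00000000e+00,  0.00000000e+00,
         1.00000000e+00]])}
{'vertical_fov': 42.866396077933835, 'cx': 277.9210794333781, 'cy': 205.867207906449, 'T': array([[ 8.24645503e-01,  2.78324423e-01, -4.92438128e-01,
        -2.22171593e+02],
       [-5.65226703e-01,  4.39126863e-01, -6.98345453e-01,
        -9.59927580e+02],
       [ 2.18762152e-02,  8.54226617e-01,  5.19440389e-01,
         8.67632611e+02],
       [ 0.00000000e+00,  0.00000000e+00,  0.00000000e+00,
         1.00000000e+00]])}
{'time_s': 0.1, 'q': array([-1.10995086e+00,  2.60605673e-01, -1.39232391e-01,  1.17268523e+00,
       -1.33239003e-06,  1.57076904e+00]), 'joint_vel': array([ 0.00060613, -0.00143329,  0.00224741, -0.00087309, -0.00021654,
        0.00040408]), 'tau': array([ 1.35375769e-03, -4.06510198e+01,  2.54526758e+01,  1.00950742e-02,
        1.70759613e-04,  5.38397167e-07]), 'ee_pos': array([ 233.25837255, -469.80403106,  303.15755431]), 'ee_rot': array([ 9.73566455e-01,  2.28402303e-01, -1.97847155e-04, -8.40511323e-04]), 'wrist_force': array([0.12439815, 0.20473419, 0.30955592]), 'moment': array([-0.00309858, -0.03018959, -0.00425599]), 'grip_force': 0.0, 'opening': 85.70732781117636}
```

View pics/top0.png

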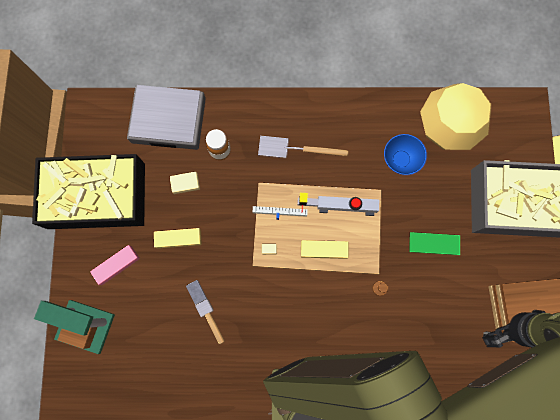

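View pics/side0.png

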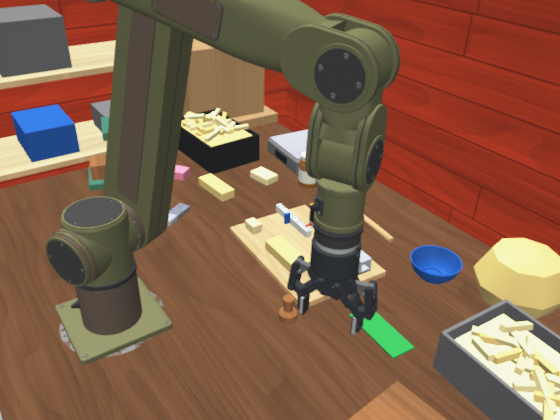

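Top view: the loose slab is the yellow block at (177,238). These could be mistaken for it: the pink look-alike (114,264), the bar (184,182), the offcut (269,249) and the base slab on the board (325,249). The sheet is at (435,243), the lock at (355,203), the post top at (303,198) and the clip at (278,216). Side view: it shows the same layout, with the gripper open above the sheet.

```bash
cat >> h.py <<'E'
def mask(p,lo,hi,box=None):
    m=cv2.inRange(cv2.cvtColor(p,cv2.COLOR_BGR2HSV),lo,hi)
    if box: k=np.zeros_like(m); x0,y0,x1,y1=box; k[y0:y1,x0:x1]=255; m&=k
    c,_=cv2.findContours(m,cv2.RETR_EXTERNAL,cv2.CHAIN_APPROX_NONE)
    if not c: return None
    return max(c,key=cv2.contourArea)
def rect(n,p,lo,hi,box,z):
    c=mask(p,lo,hi,box); P=ray(n,c[:,0],z)[:,:2].astype(np.float32)
    (x,y),(w,h),a=cv2.minAreaRect(P)
    a=a if w>h else a+90   # long axis direction, deg from +x
    return np.round([x,y,max(w,h),min(w,h),a%180,cv2.contourArea(c)],1)
E
python3 - <<'E'
from h import *
p=cv2.imread("pics/top0.png"); d=np.load("top0.npy"); C=cloud("top",d)
hsv=cv2.cvtColor(p,cv2.COLOR_BGR2HSV)
for nm,u,v in [("slab",177,238),("base",325,249),("sheet",435,243),("lock",355,203),("post",303,198),("clip",278,216),("board",290,260),("house",330,202),("offcut",269,249)]:
    print(nm,hsv[v,u],np.round(C[v,u]),d[v,u])
Y=((22,60,150),(35,255,255))
print("slab",rect("top",p,(22,70,180),(35,255,255),(145,220,210,255),30))
print("base",rect("top",p,(26,70,200),(35,255,255),(295,235,355,262),48))
print("sheet",rect("top",p,(50,100,80),(75,255,255),(400,225,470,262),25))
print("lock",rect("top",p,(0,180,120),(5,255,255),(345,195,365,212),78))
print("post",rect("top",p,(22,180,150),(35,255,255),(296,188,312,206),107))
print("clip",rect("top",p,(100,120,80),(125,255,255),(268,208,290,224),53))
cv2.imwrite("pics/crop1.png",np.hstack([cv2.resize(p[180:280,140:240],None,fx=4,fy=4,interpolation=0),cv2.resize(p[180:280,265:365],None,fx=4,fy=4,interpolation=0)]))
s=cv2.imread("pics/side0.png")
print("slab side",rect("side",s,(22,70,150),(35,255,255),(190,170,240,205),30))
E
```

```text
slab [ 30  92 243] [482. 390.  34.] 1488.488
base [ 30  94 243] [449. -53.  48.] 1461.1388
sheet [ 67 183 185] [ 471. -385.   25.] 1483.0853
lock [  1 221 243] [ 581. -140.   81.] 1451.4396
post [ 29 220 242] [590.  14. 106.] 1430.5068
clip [108 242 239] [546.  86.  55.] 1474.4725
board [ 16 113 213] [419.  49.  16.] 1489.5166
house [114  22 220] [587. -68.  67.] 1467.0297
offcut [ 31  43 243] [449. 112.  44.] 1467.7375
slab [484.8 392.1 137.2  47.8  94.7 655. ]
base [450.6 -50.1 136.1  47.4  88.8 686.5]
sheet [ 471.2 -381.8  148.9   59.7   86.7  930.5]
lock [ 583.2 -141.8   25.6   24.9  135.1   59. ]
post [592.6  12.3  23.8  20.2 179.8  48.5]
clip [5.481e+02 8.740e+01 1.520e+01 3.000e+00 3.000e-01 4.500e+00]
slab side [473.7 373.7 175.   72.2  94.3 506. ]
```

View pics/crop1.png

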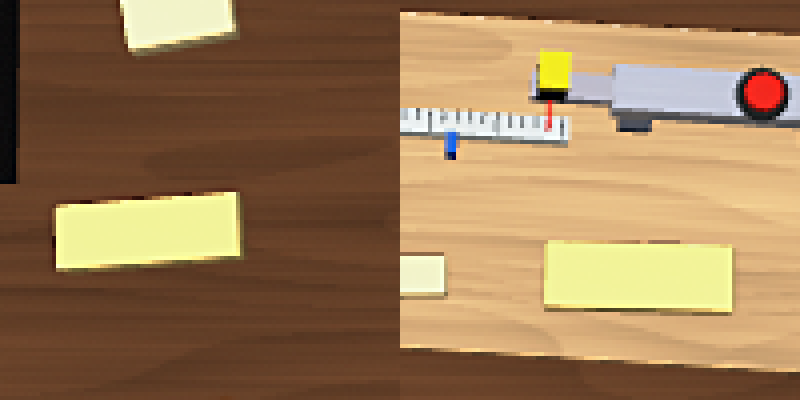

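The crop confirms both slabs: plain yellow loose slab on the left, base slab on the board. The red pointer is in line with the post. I'm starting the reach for the sheet.

```bash
cat >> h.py <<'E'
from scipy.spatial.transform import Rotation as R
def goal(x,y,z,long=None):
    """units of shift (after turning) and turn so tool x lies along 'long' deg"""
    s=bot.state(); M=R.from_quat(s["ee_rot"]).as_matrix(); psi=np.degrees(np.arctan2(M[1,0],M[0,0]))
    t=0 if long is None else (long-psi+180)%360-180
    M2=R.from_euler('z',t,degrees=True).as_matrix()@M
    print("ee",np.round(s["ee_pos"],1),"psi",round(psi,1),"tilt",np.round(M[:2,2],3),"shift",np.round(M2.T@(np.array([x,y,z])-s["ee_pos"])/60,3),"turn",round(-t/6,2),"open",round(s["opening"],1),"F",np.round(s["wrist_force"],1),"t",s["time_s"],"q6",round(s["q"][5],2))
E
python3 -m inch '[[0,0,0,-1,-1],[0,0,0,-1,-1],[0,0,0,-1,-1],[0,0,0,-1,-1],[0,0,0,-1,-1],[0,0,0,-1,-1],[0,0,0,-1,-1],[0,0,0,-1,-1]]' 40
python3 -m inch '[[0,0,0,-1,-1],[0,0,0,-1,-1],[0.28,0.64,0,0,-1],[0.28,0.64,0,0,-1],[0.28,0.64,0,0,-1],[0.28,0.64,0,0,-1],[0.28,0.64,0,0,-1],[0.28,0.64,0,0,-1]]'
python3 - <<'E'
from h import *
goal(471.2,-381.8,120,86.7)
E
```

```text
time_s: 1.1
ee_pos: [233.3, -469.9, 303.4]
ee_rot: [0.795, 0.606, 0.0, -0.001]
wrist_force: [0.2, 0.4, 0.4]
opening: 85.6
grip_force: 0.0
time_s: 2.1
ee_pos: [470.8, -383.4, 303.3]
ee_rot: [0.729, 0.685, -0.0, -0.0]
wrist_force: [0.3, -0.6, 0.8]
opening: 85.8
grip_force: 0.0
ee [ 470.8 -383.4  303.3] psi 86.4 tilt [-0.001  0.001] shift [0.025 0.008 3.056] turn -0.05 open 85.8 F [ 0.3 -0.6  0.8] t 2.1 q6 0.95
```

```bash
python3 -m inch '[[0.025,0,0.5,-0.05,-1],[0,0.01,0.5,0,-1],[0,0,0.5,0,-1],[0,0,0.5,0,-1],[0,0,0.5,0,-1],[0,0,0.5,0,-1],[0,0,0,0,-1],[0,0,0,0,-1]]'
python3 - <<'E'
from h import *
goal(471.2,-381.8,75,86.7)
p,d=bot.read_camera("side"); q,_=bot.read_camera("top"); 
cv2.imwrite("pics/a.png",np.hstack([cv2.resize(p[230:380,280:430],(400,400)),cv2.resize(q[190:290,385:485],(400,400))]))
E
```

```text
time_s: 3.1
ee_pos: [470.7, -382.9, 124.6]
ee_rot: [0.727, 0.686, 0.0, 0.0]
wrist_force: [-0.2, -0.3, -0.6]
opening: 85.6
grip_force: 0.0
ee [ 470.7 -382.9  124.6] psi 86.7 tilt [ 0. -0.] shift [0.019 0.006 0.827] turn 0.0 open 85.6 F [-0.2 -0.3 -0.6] t 3.1 q6 0.95
```

View pics/a.png

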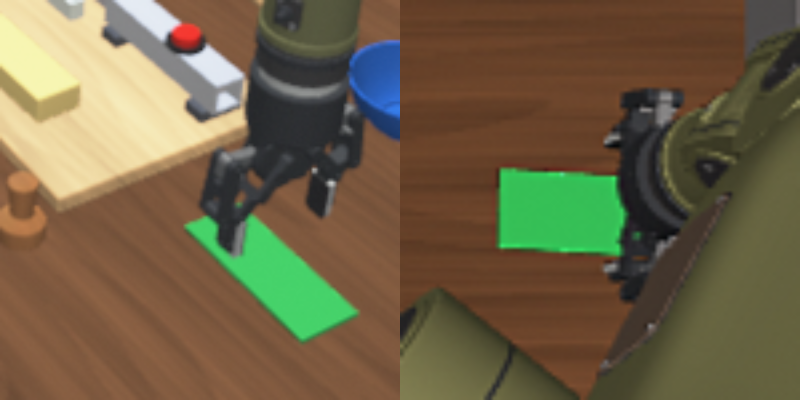

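The gripper is above the sheet, straddling it, with the fingers clear of both long edges. I'll go down and grip.

```bash
python3 -m inch '[[0.02,0,0.3,0,-1],[0,0.005,0.3,0,-1],[0,0,0.22,0,-1],[0,0,0,0,-1],[0,0,0,0,0.6],[0,0,0,0,0.6],[0,0,0,0,0.6],[0,0,0,0,0.6]]' 40
python3 -m inch '[[0,0,0,0,0.6],[0,0,0,0,0.6],[0,0,0,0,0.6],[0,0,-0.2,0,0.6],[0,0,-0.5,0,0.6],[0,0,-0.5,0,0.6],[0,0,-0.5,0,0.6],[0,0,0,0,0.6]]'
python3 - <<'E'
from h import *
goal(450.6,-50.1,140,88.8)
E
```

```text
time_s: 4.2
ee_pos: [471.3, -381.9, 75.9]
ee_rot: [0.727, 0.686, 0.0, 0.001]
wrist_force: [-0.4, 0.8, 5.9]
opening: 59.0
grip_force: 43.2
time_s: 5.2
ee_pos: [472.2, -382.6, 179.8]
ee_rot: [0.727, 0.686, 0.0, 0.003]
wrist_force: [-0.1, -0.7, -1.2]
opening: 59.1
grip_force: 43.2
ee [ 472.2 -382.6  179.8] psi 86.7 tilt [ 0.005 -0.004] shift [ 5.536 -0.48   0.642] turn -0.35 open 59.1 F [-0.1 -0.7 -1.2] t 5.2 q6 0.95
```

```bash
python3 -m inch '[[0,0,0,-0.35,0.6],[0.3,-0.02,0,0,0.6],[0.5,-0.04,0,0,0.6],[0.6,-0.05,0,0,0.6],[0.6,-0.05,0,0,0.6],[0.6,-0.05,0,0,0.6],[0.6,-0.06,0,0,0.6],[0.6,-0.06,0,0,0.6]]'
python3 -m inch '[[0.6,-0.05,0,0,0.6],[0.5,-0.05,0,0,0.6],[0.4,-0.03,0,0,0.6],[0.2,-0.02,0,0,0.6],[0,0,0,0,0.6],[0,0,0,0,0.6],[0,0,0,0,0.6],[0,0,0,0,0.6]]'
python3 - <<'E'
from h import *
goal(450.6,-50.1,104,88.8)
p,d=bot.read_camera("side"); q,dq=bot.read_camera("top"); 
cv2.imwrite("pics/b.png",np.hstack([cv2.resize(p[180:330,220:370],(400,400)),cv2.resize(q[200:300,270:370],(400,400))]))
C=cloud("top",dq)
m=cv2.inRange(cv2.cvtColor(q,cv2.COLOR_BGR2HSV),(50,100,80),(75,255,255))
m[:215]=0;m[290:]=0;m[:,:270]=0;m[:,375:]=0
i=(m>0)&(dq>0); print("z",np.percentile(C[i][:,2],[5,50,95]),i.sum(), np.median(C[i],0))
v=np.argwhere(i); print(v.min(0),v.max(0)); print(ray("top",[[v[:,1].min(),v[:,0].mean()],[v[:,1].max(),v[:,0].mean()]],128))
E
```

```text
time_s: 6.2
ee_pos: [454.2, -150.6, 175.6]
ee_rot: [0.714, 0.7, -0.0, -0.001]
wrist_force: [0.6, 0.2, -0.6]
opening: 58.9
grip_force: 43.2
time_s: 7.2
ee_pos: [449.0, -51.5, 176.7]
ee_rot: [0.715, 0.699, -0.0, 0.0]
wrist_force: [-0.1, -0.2, -0.8]
opening: 59.1
grip_force: 43.2
ee [449.  -51.5 176.7] psi 88.7 tilt [ 0. -0.] shift [0.024 0.027 1.212] turn -0.01 open 59.1 F [-0.1 -0.2 -0.8] t 7.2 q6 1.48
z [120.80021748 125.68468165 130.63033443] 385 [447.14264161  -4.13617562 125.68468165]
[235 301] [256 321]
[[447.53114791  20.99257001 128.        ]
 [447.79739366 -34.86761184 128.        ]]
```

View pics/b.png

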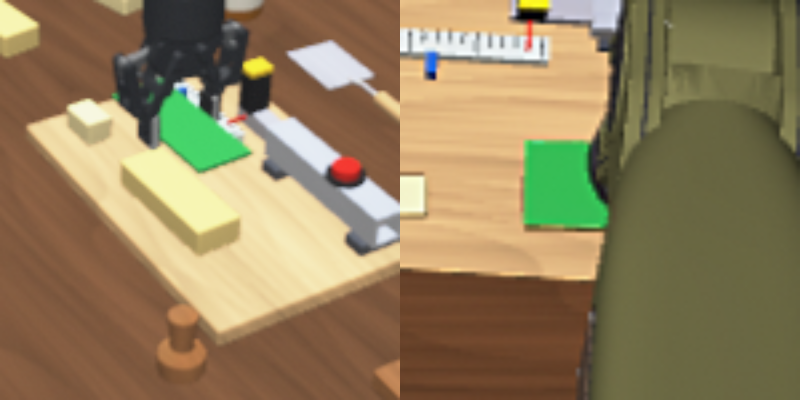

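The side view shows the sheet held level above the slab. In the top view its +y edge lies within about 2 mm of where I expected it. Now I'll lower it.

```bash
python3 -m inch '[[0.04,0.027,0.3,0,0.6],[0,0,0.3,0,0.6],[0,0,0.3,0,0.6],[0,0,0.15,0,0.6],[0,0,0.1,0,0.6],[0,0,0.05,0,0.6],[0,0,0,0,0.6],[0,0,0,0,0.6]]'
python3 - <<'E'
from h import *
goal(450.6,-50.1,104,88.8)
E
```

```text
time_s: 8.3
ee_pos: [450.9, -48.6, 105.1]
ee_rot: [0.714, 0.7, 0.0, 0.0]
wrist_force: [0.1, 0.2, -0.6]
opening: 58.9
grip_force: 43.2
ee [450.9 -48.6 105.1] psi 88.8 tilt [ 0.001 -0.   ] shift [-0.025 -0.004  0.018] turn 0.0 open 58.9 F [ 0.1  0.2 -0.6] t 8.3 q6 1.48
```

Down to contact, then let go and rise straight up.

```bash
python3 -m inch '[[0,0,0.03,0,0.6],[0,0,0.02,0,0.6],[0,0,0,0,0.6],[0,0,0,0,-1],[0,0,0,0,-1],[0,0,0,0,-1],[0,0,0,0,-1],[0,0,0,0,-1]]'
python3 -m inch '[[0,0,-0.3,0,-1],[0,0,-0.6,0,-1],[0,0,-0.8,0,-1],[0,0,-0.8,0,-1],[0.7,0,0,0,-1],[0.9,0,0,0,-1],[0.9,0,0,0,-1],[0.9,0,0,0,-1]]'
python3 -m inch '[[0.9,0,0,0,-1],[0.9,0,0,0,-1],[0.9,0,0,0,-1],[0.6,0,0,0,-1],[0,0,0,-1,-1],[0,0,0,0,-1],[0,0,0,0,-1],[0,0,0,0,-1]]'
python3 - <<'E'
from h import *
q,dq=bot.read_camera("top"); cv2.imwrite("pics/c.png",q)
p=cv2.imread("pics/top0.png")
print("sheet",rect("top",q,(50,100,80),(75,255,255),(285,225,365,272),53))
print("slab",rect("top",q,(22,70,180),(35,255,255),(145,220,210,255),30))
goal(484.8,392.1,120,94.7)
E
```

```text
time_s: 9.3
ee_pos: [450.5, -48.5, 101.5]
ee_rot: [0.714, 0.7, -0.0, -0.0]
wrist_force: [-0.2, -0.5, -0.5]
opening: 85.9
grip_force: 0.0
time_s: 10.3
ee_pos: [454.7, 157.0, 251.8]
ee_rot: [0.715, 0.7, 0.0, 0.0]
wrist_force: [1.0, -0.8, -1.6]
opening: 85.7
grip_force: 0.0
time_s: 11.3
ee_pos: [459.0, 352.8, 251.8]
ee_rot: [0.677, 0.736, -0.0, -0.0]
wrist_force: [-0.1, 1.0, -1.1]
opening: 85.4
grip_force: 0.0
sheet [451.1 -50.1 147.5  59.3  89.8 954. ]
slab [489.7 346.8  46.2  45.5   1.9 165.5]
ee [459.1 352.8 251.8] psi 94.7 tilt [0. 0.] shift [0.617 0.481 2.197] turn 0.0 open 85.1 F [-0.2  0.7  0. ] t 11.35 q6 2.14
```

```bash
python3 -m inch '[[0.3,0.24,0,0,-1],[0.3,0.24,0,0,-1],[0.017,0,0.5,0,-1],[0,0,0.5,0,-1],[0,0,0.5,0,-1],[0,0,0.5,0,-1],[0,0,0.2,0,-1],[0,0,0,0,-1]]'
python3 - <<'E'
from h import *
goal(484.8,392.1,77,94.7)
p,_=bot.read_camera("side"); cv2.imwrite("pics/d.png",cv2.resize(p[100:250,140:340],(800,600)))
E
```

```text
time_s: 12.35
ee_pos: [484.3, 392.2, 119.3]
ee_rot: [0.677, 0.736, -0.001, -0.0]
wrist_force: [-0.2, 0.1, -0.5]
opening: 85.3
grip_force: 0.0
ee [484.3 392.2 119.3] psi 94.8 tilt [-0.001 -0.001] shift [-0.001  0.008  0.704] turn 0.01 open 85.3 F [-0.2  0.1 -0.5] t 12.35 q6 2.17
```

View pics/d.png

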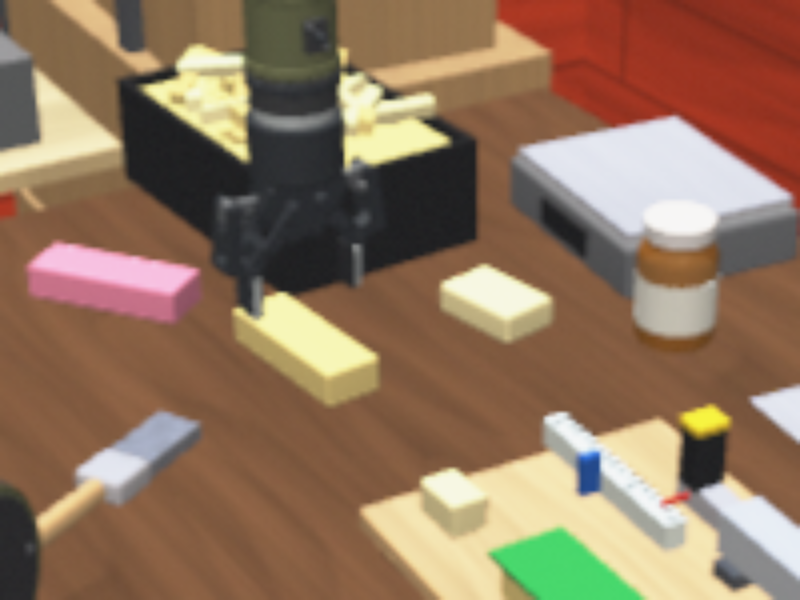

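The gripper straddles the yellow slab, with the pink one well clear. I'll go down, grip and lift.

```bash
python3 -m inch '[[0,0.01,0.3,0,-1],[0,0,0.3,0,-1],[0,0,0.1,0,-1],[0,0,0,0,-1],[0,0,0,0,0.7],[0,0,0,0,0.7],[0,0,0,0,0.7],[0,0,0,0,0.7]]' 40
python3 -m inch '[[0,0,0,0,0.7],[0,0,0,0,0.7],[0,0,-0.3,0,0.7],[0,0,-0.5,0,0.7],[0,0,-0.6,0,0.7],[0,0,-0.4,0,0.7],[0,0,0,0.5,0.7],[0,0,0,0.5,0.7]]'
python3 - <<'E'
from h import *
goal(450.6,-50.1,190,88.8)
E
```

```text
time_s: 13.4
ee_pos: [485.6, 393.1, 78.7]
ee_rot: [0.677, 0.736, 0.001, 0.0]
wrist_force: [-0.1, -0.4, 6.5]
opening: 49.2
grip_force: 43.8
time_s: 14.4
ee_pos: [484.9, 392.4, 185.5]
ee_rot: [0.715, 0.699, -0.0, 0.0]
wrist_force: [-0.6, 0.5, -2.6]
opening: 49.3
grip_force: 43.0
ee [484.9 392.4 185.5] psi 88.7 tilt [-0.001 -0.001] shift [-7.386 -0.417 -0.071] turn -0.02 open 49.3 F [-0.6  0.5 -2.6] t 14.4 q6 2.27
```

```bash
python3 -m inch '[[-0.3,-0.02,0,0,0.7],[-0.5,-0.03,0,0,0.7],[-0.6,-0.035,0,0,0.7],[-0.6,-0.035,0,0,0.7],[-0.6,-0.035,0,0,0.7],[-0.6,-0.035,0,0,0.7],[-0.6,-0.035,0,0,0.7],[-0.6,-0.035,0,0,0.7]]'
python3 -m inch '[[-0.6,-0.035,0,0,0.7],[-0.6,-0.035,0,0,0.7],[-0.6,-0.035,0,0,0.7],[-0.5,-0.03,0,0,0.7],[-0.4,-0.02,0,0,0.7],[-0.286,-0.02,0,0,0.7],[0,0,0,0,0.7],[0,0,0,0,0.7]]'
python3 - <<'E'
from h import *
goal(450.6,-50.1,131,88.8)
q,dq=bot.read_camera("top"); m=mask(q,(22,70,180),(35,255,255),(285,225,350,262))
C=cloud("top",dq)
if m is not None:
    P=C[m[:,0,1],m[:,0,0]]; print("z med",np.median(P[:,2])); W=ray("top",m[:,0],137); print(W.min(0),W.max(0))
E
```

```text
time_s: 15.4
ee_pos: [462.7, 126.8, 185.3]
ee_rot: [0.714, 0.7, -0.001, -0.0]
wrist_force: [-0.4, -0.9, -2.3]
opening: 48.9
grip_force: 42.9
time_s: 16.4
ee_pos: [449.1, -49.7, 185.5]
ee_rot: [0.714, 0.7, -0.0, -0.0]
wrist_force: [0.2, -0.5, -2.5]
opening: 49.1
grip_force: 42.9
ee [449.1 -49.7 185.5] psi 88.8 tilt [-0.001  0.   ] shift [-0.006  0.027  0.908] turn 0.0 open 49.1 F [ 0.2 -0.5 -2.5] t 16.4 q6 1.48
z med 136.83150236186918
[426.71220261 -33.95390915 137.        ] [471.66615523  18.69183905 137.        ]
```

```bash
python3 -m inch '[[0,0.027,0.2,0,0.7],[0,0,0.3,0,0.7],[0,0,0.15,0,0.7],[0,0,0.1,0,0.7],[0,0,0.07,0,0.7],[0,0,0.05,0,0.7],[0,0,0,0,0.7],[0,0,0,0,0.7]]'
python3 - <<'E'
from h import *
goal(450.6,-50.1,131,88.8)
E
```

```text
time_s: 17.45
ee_pos: [451.6, -49.9, 133.8]
ee_rot: [0.714, 0.7, 0.0, 0.0]
wrist_force: [0.0, -0.4, -2.0]
opening: 49.1
grip_force: 42.9
ee [451.6 -49.9 133.8] psi 88.8 tilt [ 0.001 -0.   ] shift [-0.004 -0.017  0.046] turn -0.0 open 49.1 F [ 0.  -0.4 -2. ] t 17.45 q6 1.48
```

```bash
python3 -m inch '[[0,-0.01,0.02,0,0.7],[0,0,0.02,0,0.7],[0,0,0.01,0,0.7],[0,0,0,0,0.7],[0,0,0,0,0.4],[0,0,0,0,-1],[0,0,0,0,-1],[0,0,0,0,-1]]'
python3 -m inch '[[0,0,0,0,-1],[0,0,-0.3,0,-1],[0,0,-0.6,0,-1],[0,0,-0.8,0,-1],[-0.7,0.3,0,0,-1],[-0.7,0.7,0,0,-1],[-0.6,0.7,0,0,1],[-0.4,0.7,0,0,1]]'
python3 - <<'E'
from h import *
q,dq=bot.read_camera("top"); cv2.imwrite("pics/e.png",q[150:300,220:420])
cv2.imwrite("pics/e4.png",cv2.resize(q[150:300,220:420],(800,600)))
print("slab",rect("top",q,(22,70,180),(35,255,255),(285,225,365,272),83))
print("sheet",rect("top",q,(50,100,80),(75,255,255),(285,225,365,272),53))
goal(583.2,-141.8,155)
E
```

```text
time_s: 18.45
ee_pos: [450.9, -49.8, 130.4]
ee_rot: [0.714, 0.7, 0.0, 0.0]
wrist_force: [-0.9, 0.2, 0.2]
opening: 85.4
grip_force: 0.0
time_s: 19.45
ee_pos: [592.8, -198.7, 232.3]
ee_rot: [0.715, 0.699, -0.0, 0.0]
wrist_force: [-0.5, 1.0, -0.3]
opening: 52.0
grip_force: 0.0
slab [450.5 -48.8 136.1  46.5  90.3 723.5]
sheet [450.3 -49.7 147.5  58.5  89.1  63.5]
ee [ 598.5 -201.6  231.5] psi 88.7 tilt [ 0.006 -0.003] shift [ 0.994 -0.287  1.27 ] turn 0.0 open 44.2 F [ 8.5 -4.7  0.5] t 19.5 q6 1.27
```

View pics/e4.png

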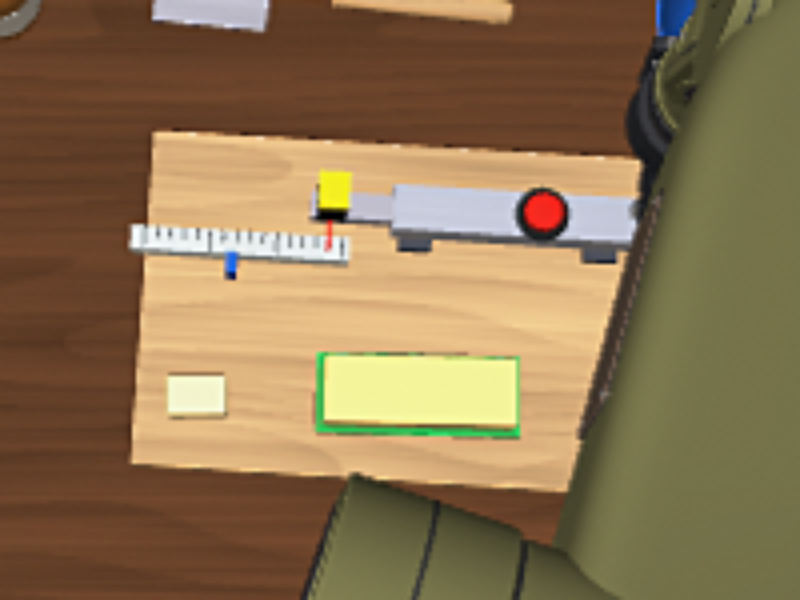

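The stack is square: the sheet shows a thin, even rim and the slab is centred on it. The lock is at (355,203) in the full image. I'm moving over the button.

```bash
python3 -m inch '[[0.5,-0.14,0,0,1],[0.49,-0.14,0,0,1],[0,0,0.4,0,1],[0,0,0.4,0,1],[0,0,0.3,0,1],[0,0,0,0,1],[0,0,0,0,1],[0,0,0,0,1]]'
python3 - <<'E'
from h import *
goal(583.2,-141.8,151,86.6)
E
```

```text
time_s: 20.5
ee_pos: [576.9, -137.2, 167.5]
ee_rot: [0.714, 0.7, 0.001, 0.001]
wrist_force: [-0.8, -0.8, 0.1]
opening: -0.3
grip_force: 0.0
ee [ 576.9 -137.2  167.5] psi 88.8 tilt [ 0.002 -0.   ] shift [-0.069  0.109  0.276] turn 0.37 open -0.3 F [-0.8 -0.8  0.1] t 20.5 q6 1.36
```

```bash
python3 -m inch '[[-0.07,0.11,0,0.37,1],[0,0,0,0,1],[0,0,0.15,0,1],[0,0,0.12,0,1],[0,0,0.07,0,1],[0,0,0.05,0,1],[0,0,0.02,0,1],[0,0,0,0,1]]'
python3 - <<'E'
from h import *
goal(583.2,-141.8,145,86.6)
E
```

```text
time_s: 21.5
ee_pos: [582.4, -141.3, 144.4]
ee_rot: [0.728, 0.686, 0.0, 0.0]
wrist_force: [-5.6, 1.7, 17.2]
opening: -0.1
grip_force: 8.7
ee [ 582.4 -141.3  144.4] psi 86.6 tilt [ 0.001 -0.   ] shift [-0.007  0.014 -0.009] turn -0.0 open -0.1 F [-5.6  1.7 17.2] t 21.5 q6 1.39
```

```bash
python3 -m inch '[[0,0,0,0,1],[0,0,0,0,1],[0,0,0,0,1],[0,0,0,0,1],[0,0,0,0,1],[0,0,-0.3,0,1],[0,0,-0.6,0,1],[0,0,-0.6,0,-1]]'
python3 - <<'E'
from h import *
q,dq=bot.read_camera("top"); cv2.imwrite("pics/f.png",cv2.resize(q[180:240,240:340],(800,480),interpolation=0))
C=cloud("top",dq)
def pt(lo,hi,box,z):
    m=mask(q,lo,hi,box); M=np.zeros((420,560),np.uint8); cv2.drawContours(M,[m],-1,255,-1); v=np.argwhere(M>0)[:,::-1]
    return v.mean(0),len(v),np.round(ray("top",v,z).mean(0),1)
print("post",rect("top",q,(22,180,150),(35,255,255),(270,185,316,206),107),pt((22,180,150),(35,255,255),(270,185,316,206),107))
print("clip",pt((100,120,60),(125,255,255),(268,208,290,224),53))
print("pointer",pt((0,150,100),(8,255,255),(265,195,320,222),55))
w=mask(q,(0,0,170),(180,50,255),(245,200,316,220)); print("scale",rect("top",q,(0,0,170),(180,60,255),(245,200,316,220),45))
b=mask(q,(8,60,130),(24,200,255),(245,180,390,280)); 
goal(592.6,12.3,180,86.6)
E
```

```text
time_s: 22.5
ee_pos: [582.3, -141.2, 232.2]
ee_rot: [0.728, 0.686, -0.0, -0.001]
wrist_force: [0.5, 0.5, 0.4]
opening: 17.1
grip_force: 0.0
post [594.   35.4  26.7  20.3 180.   54. ] (array([295.7       , 196.52857143]), 70, array([593.9,  34.8, 107. ]))
clip (array([277.64285714, 215.64285714]), 14, array([547.7,  87. ,  53. ]))
pointer (array([294.7, 207.4]), 10, array([572.6,  36.2,  55. ]))
scale [565.9  81.3 165.7  18.4  86.7 216.5]
ee [ 584.6 -141.8  237.7] psi 86.6 tilt [ 0.007 -0.002] shift [ 2.573 -0.026  0.959] turn -0.0 open 24.3 F [ 1.3 -0.7  3.5] t 22.55 q6 1.39
```

View pics/f.png

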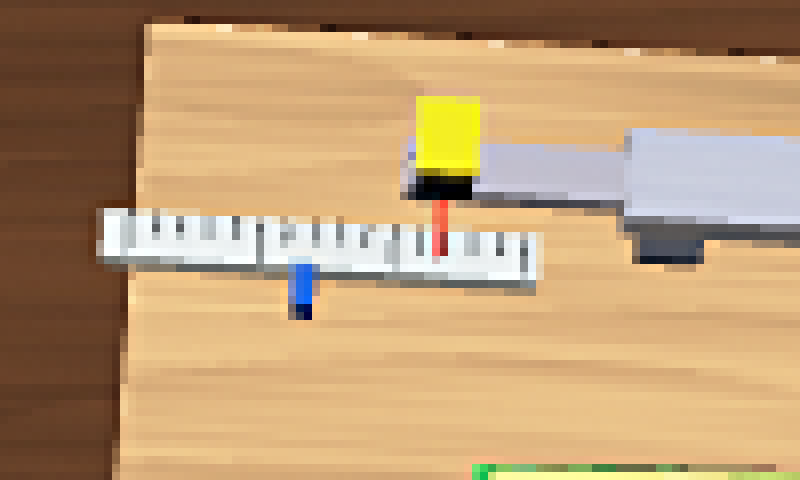

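The arm has popped out about 23 mm: post top at (296,196.5), pointer at (295,207), clip at (277.6,215). From there the pointer needs about 49 mm of pull along station y. I'm moving over the post.

```bash
python3 -m inch '[[0.6,0,0,0,-0.4],[0.6,0,0,0,-0.4],[0.6,0.016,0,0,-0.4],[0.6,0,0,0,-0.4],[0.543,0,0,0,-0.4],[0,0,0,0,-0.4],[0,0,0,0,-0.4],[0,0,0,0,-0.4]]'
python3 - <<'E'
from h import *
goal(593.7,35,138,86.7)
E
```

```text
time_s: 23.55
ee_pos: [594.1, 33.9, 231.7]
ee_rot: [0.728, 0.685, -0.0, -0.0]
wrist_force: [0.0, 0.3, -0.3]
opening: 59.6
grip_force: 0.0
ee [594.1  33.9 231.7] psi 86.5 tilt [-0. -0.] shift [ 0.019 -0.007  1.562] turn -0.03 open 59.6 F [ 0.   0.3 -0.3] t 23.55 q6 1.69
```

```bash
python3 -m inch '[[0.02,-0.007,0.3,-0.03,-0.4],[0,0,0.4,0,-0.4],[0,0,0.4,0,-0.4],[0,0,0.3,0,-0.4],[0,0,0.15,0,-0.4],[0,0,0,0,-0.4],[0,0,0,0,-0.4],[0,0,0,0,-0.4]]'
python3 -m inch '[[0,0,0,0,1],[0,0,0,0,1],[0,0,0,0,1],[0,0,0,0,1],[0,0,0,0,1],[0,0,0,0,1],[0,0,0,0,1],[0,0,0,0,1]]' 60
python3 - <<'E'
from h import *
goal(593.7,35,138,86.7)
E
```

```text
time_s: 24.55
ee_pos: [594.5, 36.0, 139.8]
ee_rot: [0.727, 0.687, 0.001, 0.001]
wrist_force: [0.2, -0.2, -0.0]
opening: 59.9
grip_force: 0.0
time_s: 25.55
ee_pos: [594.5, 36.1, 139.4]
ee_rot: [0.727, 0.687, 0.001, 0.001]
wrist_force: [3.4, -0.2, 5.9]
opening: 25.2
grip_force: 61.6
ee [594.5  36.1 139.4] psi 86.8 tilt [0.002 0.   ] shift [-0.018 -0.013  0.024] turn 0.01 open 25.2 F [ 3.4 -0.2  5.9] t 25.55 q6 1.69
```

```bash
python3 -m inch '[[0.08,0,0,0,1],[0.14,0,0,0,1],[0.16,0,0,0,1],[0.16,0,0,0,1],[0.14,0,0,0,1],[0.08,0,0,0,1],[0.06,0,0,0,1],[0,0,0,0,1]]'
python3 -m inch '[[0,0,0,0,1],[0,0,0,0,1],[0,0,0,0,1],[0,0,0,0,1],[0,0,0,0,1],[0,0,0,0,1],[0,0,0,0,1],[0,0,0,0,1]]'
python3 - <<'E'
from h import *
goal(593.7,35,138,86.7)
p,_=bot.read_camera("side"); q,_=bot.read_camera("top")
cv2.imwrite("pics/g.png",np.hstack([cv2.resize(p[190:260,265:335],(400,400),interpolation=0),cv2.resize(q[170:240,250:320],(400,400),interpolation=0)]))
m=mask(q,(0,150,80),(8,255,255),(255,190,320,222))
if m is not None: print(ray("top",m[:,0],55).mean(0),m[:,0].min(0),m[:,0].max(0))
print("slab",rect("top",q,(22,70,180),(35,255,255),(285,225,365,272),83))
E
```

```text
time_s: 26.55
ee_pos: [597.4, 84.8, 139.4]
ee_rot: [0.727, 0.687, 0.0, 0.001]
wrist_force: [3.1, -1.9, 5.6]
opening: 25.7
grip_force: 61.8
time_s: 27.55
ee_pos: [597.4, 84.5, 139.4]
ee_rot: [0.727, 0.687, 0.0, 0.001]
wrist_force: [2.0, -1.9, 5.2]
opening: 25.4
grip_force: 61.8
ee [597.4  84.5 139.4] psi 86.7 tilt [ 0.002 -0.001] shift [-0.827 -0.014  0.025] turn 0.01 open 25.4 F [ 2.  -1.9  5.2] t 27.55 q6 1.77
slab [450.7 -88.   57.7  46.4  90.3 285. ]
```

View pics/g.png

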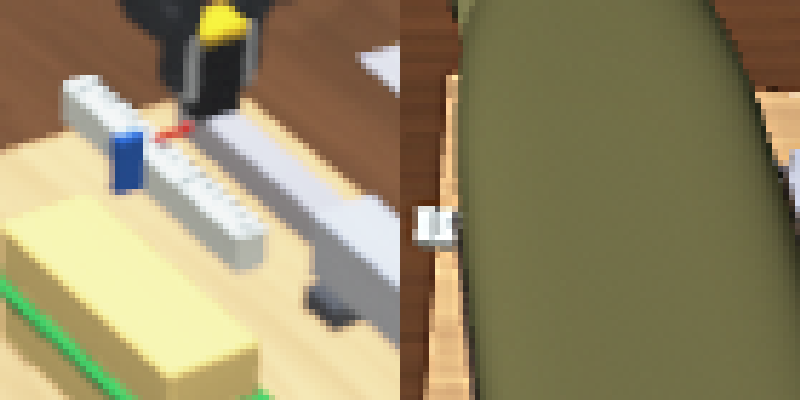

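The side view shows the pointer at about crop (175,132) and the clip top at about (127,135), nearly in line. I'll check that with ray casts in the same view.

```bash
python3 - <<'E'
from h import *
p,_=bot.read_camera("side"); e=np.array([np.cos(np.radians(86.7)),np.sin(np.radians(86.7))])
def px(lo,hi,box):
    m=mask(p,lo,hi,box); M=np.zeros((420,560),np.uint8); cv2.drawContours(M,[m],-1,255,-1); return np.argwhere(M>0)[:,::-1]
r=px((0,130,100),(8,255,255),(285,205,305,220)); r2=px((170,130,100),(180,255,255),(285,205,305,220)) if 0 else r
c=px((100,120,40),(125,255,255),(280,208,296,228))
print(r.min(0),r.max(0),c.min(0),c.max(0))
for z in (52,54,56):
    P=ray("side",r,z)[:,:2]; print(z,"pointer",P.mean(0).round(1),(P@e).mean().round(1))
top=c[c[:,1]<=c[:,1].min()+1]; P=ray("side",top,53)[:,:2]; print("clip top",P.mean(0).round(1),(P@e).mean().round(1))
P=ray("side",c,37)[:,:2]; print("clip mid",P.mean(0).round(1),(P@e).mean().round(1))
E
```

```text
[293 211] [297 213] [285 213] [289 222]
52 pointer [573.2  79.9] 112.8
54 pointer [571.2  77.4] 110.1
56 pointer [569.3  74.8] 107.5
clip top [548.8  85.5] 116.9
clip mid [550.5  88.6] 120.1
```

```bash
python3 - <<'E'
from h import *
p,d=bot.read_camera("side"); e=np.array([np.cos(np.radians(86.7)),np.sin(np.radians(86.7))])
print("tip top start",ray("top",[[294.9,212]],55)[0].round(1))
C=cloud("side",d); hsv=cv2.cvtColor(p,cv2.COLOR_BGR2HSV)
for v in range(210,216):
    for u in range(290,301):
        h=hsv[v,u]
        if h[1]>150 and (h[0]<9 or h[0]>170) : print(u,v,h,C[v,u].round(1),(C[v,u,:2]@e).round(1))
for v in (213,214,217,220): print("clip",hsv[v,287],C[v,287].round(1),(C[v,287,:2]@e).round(1))
for z in (53,55,57,59): print(z, ray("side",[[293,213],[297,211]],z).round(1).tolist())
E
```

```text
tip top start [558.6  35.6  55. ]
296 212 [  2 158 206] [579.9  85.8  47.9] 119.0
297 212 [  1 187 202] [583.5  85.7  46.8] 119.1
293 213 [  6 158 226] [569.2  85.8  48.1] 118.4
294 213 [  4 177 212] [571.9  84.7  47.8] 117.4
295 213 [  5 162 215] [576.9  86.4  45.2] 119.4
296 213 [  5 151 205] [586.3  93.9  38. ] 127.5
clip [108 147 238] [549.7  88.6  53.2] 120.1
clip [109 197 202] [549.9  88.7  49.7] 120.2
clip [109 187 138] [547.9  85.5  41.8] 116.9
clip [109 190 137] [546.3  82.8  33.6] 114.1
53 [[564.4, 79.6, 53.0], [580.6, 82.2, 53.0]]
55 [[562.5, 77.0, 55.0], [578.6, 79.6, 55.0]]
57 [[560.6, 74.4, 57.0], [576.6, 77.1, 57.0]]
59 [[558.6, 71.9, 59.0], [574.7, 74.5, 59.0]]
```

Kinematics puts the pointer about 0.8 mm short. The side depth agrees to within 1–2 mm (pointer about 118.4, clip about 118.5). One small nudge, hold, then hand in.

```bash
python3 -m inch '[[0.01,0,0,0,1],[0,0,0,0,1],[0,0,0,0,1],[0,0,0,0,1],[0,0,0,0,1],[0,0,0,0,1],[0,0,0,0,1],[0,0,0,0,1]]'
python3 - <<'E'
from h import *
goal(594.5,36.1,139.4)
print(bot.close_job())
E
```

```text
time_s: 28.75
ee_pos: [597.4, 85.1, 139.4]
ee_rot: [0.727, 0.687, 0.0, 0.001]
wrist_force: [3.2, -3.2, 5.0]
opening: 25.1
grip_force: 61.8
ee [597.4  85.1 139.4] psi 86.7 tilt [ 0.002 -0.001] shift [-0.818 -0.002  0.001] turn 0.0 open 25.1 F [ 3.2 -3.2  5. ] t 28.75 q6 1.77
the job is handed in; nothing more can be done
None
```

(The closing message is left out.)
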